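# Load the reagent carrier from the transport caddy

### The job

Load the analyser's reagent carrier: take the three reagent bottles and the small vial in its white sleeve out of the grey transport caddy one at a time, and stand each in the funnel-mouthed holder on the carrier that has the colour of its cap (blue, green, black, white), so that it sits right down on the holder's floor, upright. Keep them upright on the way and leave the beaker and the petri dish where they are.

Things in the scene. Friction and masses are not known exactly. Their poses are not given: they have to be found in the camera images.
- bottle_blue: white plastic reagent bottle with a blue screw cap, 52 mm in diameter, 115 mm tall, 0.14 kg. Origin: centre of its underside, z up. Straight sides up to 80 mm. Stands at first in a pocket of the caddy. Take it from above by its sides, TCP about 80 mm above its origin, the fingers closing ACROSS the row: along the row the neighbours stand only 6 to 20 mm away.
- bottle_green: white plastic reagent bottle with a green screw cap, 46 mm in diameter, 98 mm tall, 0.11 kg. Origin: centre of its underside, z up. Straight sides up to 70 mm. Stands at first in a pocket of the caddy. The caddy is a fixed light grey open crate, 246 x 66 mm, walls 34 mm high; its four pockets (57 x 60 mm, floor 8 mm above the worktop) lie in one straight row, pitch 60 mm.
- bottle_black: brown (amber) reagent bottle with a black screw cap, 48 mm in diameter, 105 mm tall, 0.12 kg. Origin: centre of its underside, z up. Straight sides up to 75 mm. Stands at first in a pocket of the caddy. Anything carried over the caddy or the loaded carrier must clear tops up to 130 mm above the worktop.
- vial_white: small glass vial with a white cap, sunk in a white plastic sleeve; the two are one piece. The sleeve is a cylinder 42 mm in diameter and 79 mm tall, the cap (20 mm wide) stands out of it to 98 mm; 0.10 kg. Origin: centre of the sleeve's underside, z up. Stands at first in a pocket of the caddy. Take it by the sleeve.
- holder_blue: blue plastic holder on the carrier, fixed: square foot 67 x 70 mm with a round upright cup, bore 57 mm, floor 6 mm above the origin; from 14 mm up it flares like a funnel to a mouth 64 mm wide, rim at 30 mm. Origin: centre of the foot's underside, 8 mm above the worktop; z up, x along the row. The carrier: fixed aluminium tray 296 x 84 mm, the holders in one row, pitch 70 mm, any order.
- holder_green: green plastic holder on the carrier, fixed: square foot 67 x 70 mm with a round upright cup, bore 51 mm, floor 6 mm above the origin; from 14 mm up it flares like a funnel to a mouth 64 mm wide, rim at 30 mm. Origin: centre of the foot's underside, 8 mm above the worktop; z up, x along the row. The carrier: fixed aluminium tray 296 x 84 mm, the holders in one row, pitch 70 mm, any order.
- holder_black: black plastic holder on the carrier, fixed: square foot 67 x 70 mm with a round upright cup, bore 53 mm, floor 6 mm above the origin; from 14 mm up it flares like a funnel to a mouth 64 mm wide, rim at 30 mm. Origin: centre of the foot's underside, 8 mm above the worktop; z up, x along the row. The carrier: fixed aluminium tray 296 x 84 mm, the holders in one row, pitch 70 mm, any order.
- holder_white: white plastic holder on the carrier, fixed: square foot 67 x 70 mm with a round upright cup, bore 47 mm, floor 6 mm above the origin; from 14 mm up it flares like a funnel to a mouth 64 mm wide, rim at 30 mm. Origin: centre of the foot's underside, 8 mm above the worktop; z up, x along the row. The carrier: fixed aluminium tray 296 x 84 mm, the holders in one row, pitch 70 mm, any order.
- beaker: bystander: clear beaker, 53 mm in diameter, 70 mm tall, loose on the worktop. Origin: centre of its underside.
- petri_dish: bystander: closed petri dish with peach-coloured content, 62 mm in diameter, 14 mm tall, loose on the worktop. Origin: centre of its underside.
There are look-alikes about, which are no part of the job. Leave any purple look-alike of the bottle_blue alone.

How it is judged:
At the end, for the whole second after the job is handed in: Each of the three bottles and the sleeved vial stands in the holder of its cap's colour: within 10 mm of the holder's axis, its underside within 5 mm of the holder's floor, tilted less than 0.12 rad, at rest and released (horizontal distance between bottle_blue and holder_blue below 0.01 m and z of bottle_blue in the frame of holder_blue below 0.011 m and angle between each of bottle_blue, bottle_green, bottle_black, vial_white's own z axis and vertical below 0.12 rad and linear speed of each of bottle_blue, bottle_green, bottle_black, vial_white below 0.02 m/s and horizontal distance between bottle_green and holder_green below 0.01 m and z of bottle_green in the frame of holder_green below 0.011 m and horizontal distance between bottle_black and holder_black below 0.01 m and z of bottle_black in the frame of holder_black below 0.011 m and horizontal distance between vial_white and holder_white below 0.01 m and z of vial_white in the frame of holder_white below 0.011 m); the robot touches nothing.
It fails at once if a bottle or the vial is tipped by more than about 35 degrees (angle between any of bottle_blue, bottle_green, bottle_black, vial_white's own z axis and vertical above 0.6 rad).
It fails at once if the beaker or the petri dish is pushed more than 30 mm or knocked over (distance of any of beaker, petri_dish from where it was at the start of the episode above 0.03 m or angle between beaker's own z axis and vertical above 0.5 rad).
It also fails if it takes over 112 s, if anything falls off the work surface, if the arm or the gripper's body presses on something with over 40 N, if the wrist force passes 120 N, or if a joint passes its speed limit or range.

### The arm

A 7-joint arm with a two-finger parallel gripper is mounted at the origin on a cart in front of the work surface, level with it; the furniture and walls round the work are solid. World frame = base frame: x ahead of the robot, y to its left, z up, the work surface at z = 0. Lengths are in m, angles in rad, forces in N, time in s.
With the tool pointing down it reaches from about 0.375 to 0.925 m from the base axis. Payload 3.1 kg.
Tool frame: the origin (TCP) lies between the finger pads, 19 mm behind the fingertips; this is the grasp point; z points along the fingers, y is the line along which they close (so a half turn about z gives the same grasp; the last joint's range is limited). The gripper opens to 85 mm and grips with 20 to 120 N. Pads are 22 mm wide; open, the fingers measure 114 mm over their backs; the gripper's body (76 mm by 85 mm) begins 54 mm behind the grasp point. The pads swing forward as they close: fully open they stand 13 mm farther back than shut.
Start: joints at [1.243, 0.383, 0.044, 1.598, -0.018, 1.161, -0.05], TCP at [0.148, -0.633, 0.25] pointing down, gripper open.
Joint ranges: [-2.61, 2.61], [-0.41, 2.15], [-1.48, 1.57], [0, 2.5], [-1.57, 4.71], [0.05, 1.97], [-2.85, 2.85]. Speed limits (rad/s): [2.79, 2.79, 3.14, 3.14, 3.14, 3.14, 3.14].

### API

Orientations are given as a unit quaternion [x, y, z, w].
In Python, from bench import move_ptp, movel, move_j, move_gripper, pause, inverse_kinematics, read_camera, camera_params, MotionError, sign_off, look_for, tip_of, read_time_s, read_qpos, read_joint_vel, read_effort, read_eef_pos, read_tcp_rot, read_ft_force, read_ft_torque, read_finger_gap, read_grasp_force gives the robot as it stands. Calls block until the motion is done:
- move_ptp(position, orientation): joint-space move of the TCP to a pose.
- movel(position, orientation=None, speed=0.15): straight line of the TCP; orientation=None keeps the orientation; speed is the mean speed in m/s.
- move_j(angles): joint-space move.
- move_gripper(opening, effort=None): finger opening in m; effort is the grip in N (None keeps the last); returns when the fingers have stopped.
- pause(seconds).
- inverse_kinematics(position, orientation): joint angles nearest the present ones, or None.
- read_camera(name): name is "scene" or "top" or "wrist"; returns the picture (384x512x3 uint8, red, green, blue); there is no depth.
- camera_params(name): a dict with "K" (3x3 intrinsics, pixels), "dist_coeffs" ([k1, k2, p1, p2, k3] as OpenCV has them; the pictures are not rectified), "camera_from_world" (4x4, takes a point from world to camera coordinates). Camera axes: x right, y down, z forward; pixel columns grow to the right and rows downward; lengths in m; the calibration is good to about 2 mm. A picture is of the moment at which its call begins: read the wrist's pose just before it. camera_params takes no time and is no camera call; for the wrist camera it gives the pose at the moment of the call.
A pose or a line that the arm cannot do raises MotionError and nothing moves.
- sign_off(): hands the job in; it is judged then, once.
Trained networks look in the newest picture that a camera, given by its name, has taken for a name from the list of things; names that differ only in an ending like _2 or _b are one class to them, and where a whole thing is asked for, a point or a joint stands for the part that bears it (a point fixed in the world has none). Each returns a list of dicts, best first, with "confidence" (0 to 1); they miss things now and then, are a little off and sometimes report something else, mostly with a low value. They report only what shows in the picture. A call takes as long as a camera call. They do not tell look-alikes from the thing itself.
- look_for(camera, name): "at" ([column, row] in pixels, amid what is visible of it).
- tip_of(camera, name): "at" ([column, row] in pixels: a listed point, or the origin of a listed thing).
Readings, each from a call of its own:
- read_time_s(): time.
- read_qpos(): joint angles.
- read_joint_vel(): joint speeds.
- read_effort(): joint torques, N m.
- read_eef_pos(): TCP position.
- read_tcp_rot(): TCP orientation.
- read_ft_force(): force on the tool from outside, world axes, zero at the start.
- read_ft_torque(): the same for the moment, N m.
- read_finger_gap(): finger opening in m.
- read_grasp_force(): force on a finger pad.
Only numpy, scipy, OpenCV 4.12 (cv2) and the standard library are available. Lean on these libraries where they do the work, as an engineer would, in place of code of your own. Each camera call takes 0.05 s, during which the arm holds its last target. There are 200 camera calls.

## Working session

There is one attempt and no reset: what is moved stays moved. The work goes in short steps, each a Python script; the robot and the scene stay as the last script left them, time stands still between calls to the robot, and variables do not carry over. Pictures are saved under pics/ and viewed, at most 14 in all, crops included, and the job is handed in when it is done.

```bash
mkdir -p pics; python3 - <<'E'
from bench import *
import cv2,numpy as np
ims=[]
for c in ("top","scene","wrist"):
    im=read_camera(c); cv2.imwrite(f"pics/{c}0.png",im[:,:,::-1])
    p=camera_params(c); print(c,np.round(p["K"],1).tolist(),np.round(p["dist_coeffs"],3),np.round(p["camera_from_world"],3).tolist())
    if c!="wrist":
      for n in "bottle_blue bottle_green bottle_black vial_white holder_blue holder_green holder_black holder_white beaker petri_dish".split():
        print(n,[(np.round(d["at"]).tolist(),round(d["confidence"],2)) for d in tip_of(c,n)[:3]])
print(read_time_s(),read_tcp_rot())
E
```

```text
top [[496.0, 0.0, 252.5], [0.0, 496.0, 189.2], [0.0, 0.0, 1.0]] [-0.192  0.     0.     0.     0.   ] [[-0.331, -0.944, 0.001, 0.209], [-0.755, 0.264, -0.601, 0.391], [0.566, -0.199, -0.8, 1.358], [0.0, 0.0, 0.0, 1.0]]
bottle_blue [([176.0, 224.0], 0.75), ([143.0, 175.0], 0.55), ([273.0, 142.0], 0.31)]
bottle_green [([161.0, 196.0], 0.62), ([271.0, 143.0], 0.43)]
bottle_black [([164.0, 206.0], 0.76), ([362.0, 207.0], 0.24)]
vial_white [([158.0, 192.0], 0.73), ([176.0, 240.0], 0.59)]
holder_blue [([280.0, 173.0], 0.55)]
holder_green [([269.0, 142.0], 0.57)]
holder_black [([291.0, 186.0], 0.74)]
holder_white [([277.0, 157.0], 0.89)]
beaker [([363.0, 204.0], 0.7)]
petri_dish [([211.0, 247.0], 0.84)]
scene [[357.9, 0.0, 254.2], [0.0, 357.9, 186.4], [0.0, 0.0, 1.0]] [-0.096  0.     0.     0.     0.   ] [[-0.807, -0.59, 0.02, 0.434], [-0.305, 0.388, -0.87, 0.176], [0.506, -0.708, -0.493, 0.87], [0.0, 0.0, 0.0, 1.0]]
bottle_blue [([195.0, 247.0], 0.91), ([180.0, 238.0], 0.57)]
bottle_green [([161.0, 229.0], 0.76)]
bottle_black []
vial_white [([214.0, 254.0], 0.6)]
holder_blue [([266.0, 171.0], 0.58)]
holder_green [([234.0, 166.0], 0.57)]
holder_black [([280.0, 181.0], 0.61)]
holder_white [([251.0, 170.0], 0.67), ([264.0, 173.0], 0.6)]
beaker [([344.0, 174.0], 0.89)]
petri_dish [([256.0, 249.0], 0.62)]
wrist [[327.6, 0.0, 249.9], [0.0, 327.6, 193.6], [0.0, 0.0, 1.0]] [0.027 0.    0.    0.    0.   ] [[0.228, -0.974, 0.001, -0.651], [-0.923, -0.216, 0.318, -0.041], [-0.31, -0.073, -0.948, 0.38], [0.0, 0.0, 0.0, 1.0]]
1.15 [9.93400562e-01 1.14696654e-01 1.47452696e-05 6.77410158e-06]
```

View pics/top0.png

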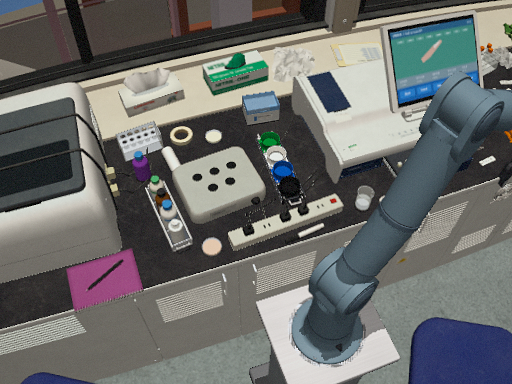

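View pics/scene0.png

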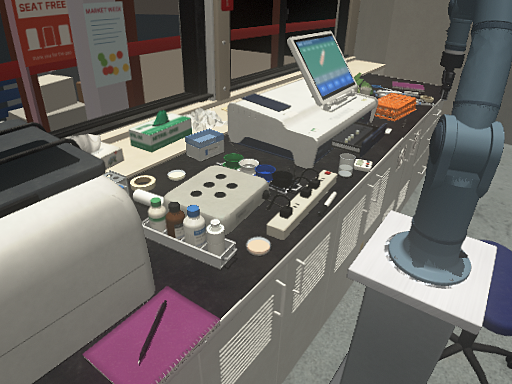

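```bash
cat > h.py <<'E'
from bench import *
import cv2,numpy as np
def ray(p,uv,z):
    q=cv2.undistortPoints(np.array([[uv]],float),np.array(p["K"]),np.array(p["dist_coeffs"]))[0,0]
    T=np.array(p["camera_from_world"]);R,t=T[:3,:3],T[:3,3]
    c=-R.T@t; d=R.T@np.array([q[0],q[1],1.]); return (c+d*(z-c[2])/d[2])
def proj(p,X):
    T=np.array(p["camera_from_world"])
    return cv2.projectPoints(np.atleast_2d(np.array(X,float)),cv2.Rodrigues(T[:3,:3])[0],T[:3,3],np.array(p["K"]),np.array(p["dist_coeffs"]))[0][:,0]
E
python3 - <<'E'
from h import *
p=camera_params("top")
# cap tops by eye, holders' mouths
for n,uv,z in [("white",(176,225),.106),("blue",(168,206),.123),("black",(161,195),.113),("green",(155,181),.106),("purple",(139,157),.12),
 ("hG",(269,140),.038),("hW",(277,155),.038),("hB",(283,170),.038),("hK",(290,186),.038),("nG",(269,142),.008),("nW",(277,157),.008),("nB",(280,173),.008),("nK",(291,186),.008)]:
    print(n,ray(p,uv,z).round(3))
im=cv2.imread("pics/top0.png")[110:270,110:350]
cv2.imwrite("pics/c1.png",cv2.resize(im,None,fx=3.3,fy=3.3,interpolation=cv2.INTER_CUBIC))
E
```

```text
white [0.406 0.316 0.106]
blue [0.468 0.323 0.123]
black [0.522 0.333 0.113]
green [0.587 0.339 0.106]
purple [0.689 0.367 0.12 ]
hG [ 0.688 -0.081  0.038]
hW [ 0.614 -0.083  0.038]
hB [ 0.546 -0.078  0.038]
hK [ 0.476 -0.075  0.038]
nG [ 0.705 -0.088  0.008]
nW [ 0.63  -0.09   0.008]
nB [ 0.559 -0.074  0.008]
nK [ 0.496 -0.088  0.008]
```

View pics/c1.png

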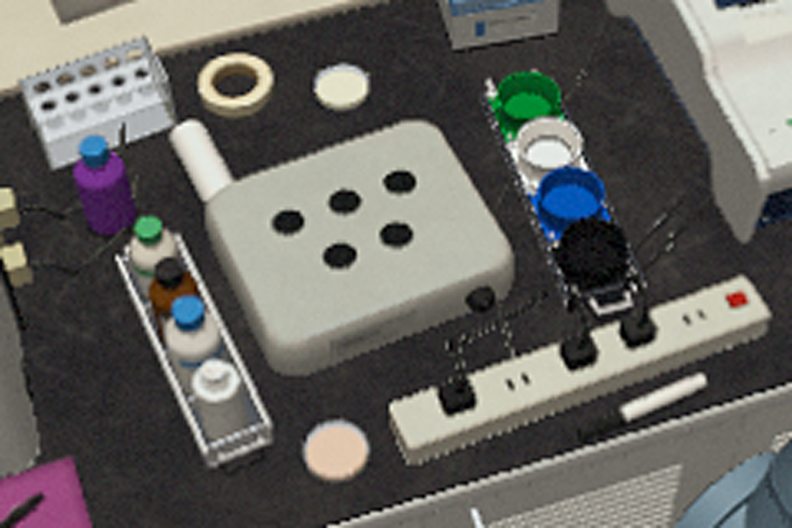

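```bash
python3 - <<'E'
from h import *
def look(tag,pos,a,names):
    q=[np.cos(a/2),np.sin(a/2),0,0]
    print(inverse_kinematics(pos,q))
    move_ptp(pos,q); pause(.2)
    p=camera_params("wrist"); im=read_camera("wrist"); cv2.imwrite(f"pics/{tag}.png",im[:,:,::-1])
    for n in names:
        print(n,[(np.round(d["at"],1).tolist(),round(d["confidence"],2),ray(p,d["at"],.008)[:2].round(4).tolist()) for d in tip_of("wrist",n)[:3]])
    import json; json.dump({k:np.array(v).tolist() for k,v in p.items()},open(f"{tag}.json","w"))
movel([.148,-.633,.40])
look("w_car",[.60,-.08,.34],.1,["holder_"+c for c in ("blue","green","black","white")])
look("w_cad",[.50,.33,.36],.12,["bottle_blue","bottle_green","bottle_black","vial_white","petri_dish"])
print(read_time_s())
E
```

```text
[ 0.5371685   0.28835458 -0.57688515  1.57674663  0.16062884  1.32425243
 -1.53092851]
holder_blue [([249.0, 175.3], 0.94, [0.5574, -0.0845])]
holder_green [([261.0, 72.7], 0.57, [0.6964, -0.0865])]
holder_black [([240.8, 219.9], 0.91, [0.4869, -0.079])]
holder_white [([357.0, 300.5], 0.31, [0.3633, -0.2813])]
[ 0.06569397  0.33349389 -0.8970252   1.55285929  0.26345684  1.38242126
 -2.30480211]
bottle_blue [([250.0, 159.6], 0.63, [0.4772, 0.3248])]
bottle_green [([254.2, 66.0], 0.94, [0.6055, 0.3342])]
bottle_black [([251.3, 113.0], 0.86, [0.5439, 0.3308])]
vial_white [([250.0, 193.6], 0.75, [0.4245, 0.3186])]
petri_dish [([301.2, 232.5], 0.89, [0.3691, 0.2299]), ([248.9, 159.7], 0.6, [0.4768, 0.3264])]
7.35
```

View pics/w_car.png

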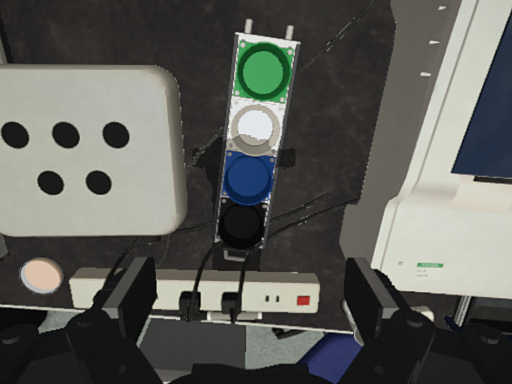

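View pics/w_cad.png

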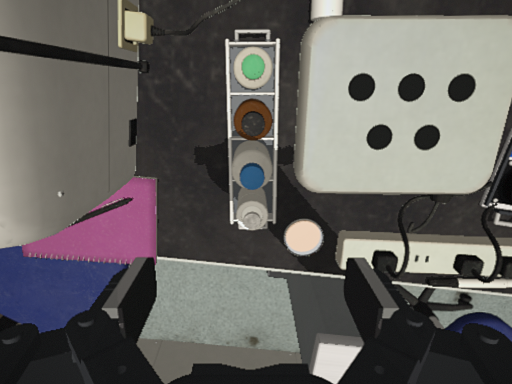

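```bash
python3 - <<'E'
from h import *
import json
pc=json.load(open("w_cad.json")); ph=json.load(open("w_car.json")); pt=camera_params("top")
def blob(f,lo,hi,roi):
    im=cv2.imread(f); h=cv2.cvtColor(im,cv2.COLOR_BGR2HSV); m=cv2.inRange(h,lo,hi); k=np.zeros_like(m); x0,y0,x1,y1=roi; k[y0:y1,x0:x1]=m[y0:y1,x0:x1]
    n,l,s,c=cv2.connectedComponentsWithStats(k); i=1+np.argmax(s[1:,4]); cnt=cv2.findContours((l==i).astype(np.uint8),0,2)[0][0]
    return cv2.fitEllipse(cv2.convexHull(cnt))
G=((50,90,40),(85,255,255)); B=((95,120,40),(120,255,255))
for f,p,L in [("pics/w_cad.png",pc,[("green",G,(230,40,290,100),.106),("blue",B,(230,150,280,200),.123)]),
              ("pics/top0.png",pt,[("green",G,(140,170,170,190),.106),("blue",B,(160,195,178,215),.123)])]:
    for n,c,r,z in L:
        e=blob(f,*c,r); print(f,n,np.round(e[0],1),np.round(e[1],1),ray(p,e[0],z).round(4))
for n,uv,z in [("black",(252,124),.113),("white",(251,219),.106)]: print(n,ray(pc,uv,z).round(4))
for z in (.04,.06,.08): print("box edge",z,ray(pc,(300,30),z).round(3),ray(pc,(297,175),z).round(3))
# overlay
def circ(im,p,c,r,z,col):
    t=np.linspace(0,6.3,80); P=proj(p,np.c_[c[0]+r*np.cos(t),c[1]+r*np.sin(t),0*t+z]); cv2.polylines(im,[np.int32((P-o)*4)],False,col,1)
A=cv2.imread("pics/w_car.png"); o=np.array([200,30]); a=cv2.resize(A[30:270,200:300],None,fx=4,fy=4)[:960]
for c in [(.6964,-.0868),(.627,-.0843),(.5572,-.0818),(.4870,-.0793)]: circ(a,ph,c,.032,.038,(0,0,255))
A=cv2.imread("pics/w_cad.png"); o=np.array([200,20]); b=cv2.resize(A[20:260,200:300],None,fx=4,fy=4)
for c,r,z in [((.6055,.3342),.023,.078),((.5439,.3308),.024,.083),((.4772,.3248),.026,.088),((.4245,.3186),.021,.087)]: circ(b,pc,c,r,z,(0,0,255))
im=np.hstack([a,b]); cv2.imwrite("pics/ov1.png",cv2.resize(im,None,fx=.62,fy=.62,interpolation=cv2.INTER_AREA))
E
```

```text
pics/w_cad.png green [252.7  66.4] [21.8 24. ] [0.6002 0.3366 0.106 ]
pics/w_cad.png blue [251.6 176. ] [23.4 26. ] [0.4841 0.3239 0.123 ]
pics/top0.png green [154.5 178.8] [8.3 8.9] [0.5958 0.3384 0.106 ]
pics/top0.png blue [166.7 204.3] [ 9.5 10. ] [0.475  0.3252 0.123 ]
black [0.5408 0.3302 0.113 ]
white [0.4241 0.3174 0.106 ]
box edge 0.04 [0.651 0.284 0.04 ] [0.47  0.258 0.04 ]
box edge 0.06 [0.648 0.287 0.06 ] [0.475 0.261 0.06 ]
box edge 0.08 [0.644 0.289 0.08 ] [0.48  0.265 0.08 ]
```

View pics/ov1.png

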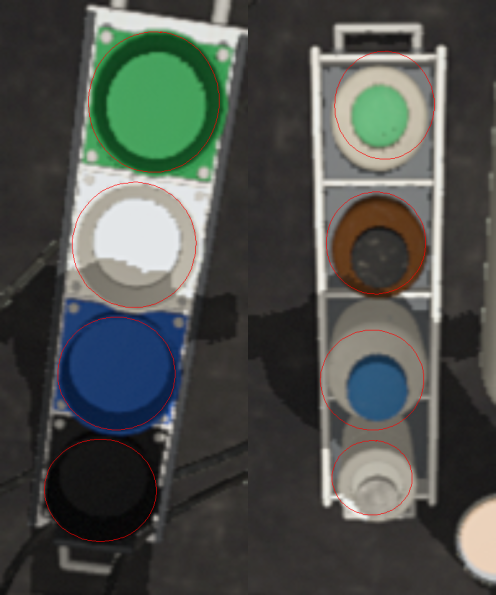

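```bash
cat >> h.py <<'E'
Q=lambda a:[float(np.cos(a/2)),float(np.sin(a/2)),0,0]
AC,AH=.107,-.036
OBJ={"blue":((.482,.324),.079,(.5572,-.0818)),"green":((.600,.336),.067,(.6964,-.0868)),
     "black":((.5415,.3295),.072,(.4870,-.0793)),"white":((.4235,.317),.069,(.627,-.0843))}
ZC=.275
def pick(n):
    (x,y),g,_=OBJ[n]
    move_gripper(.066)
    movel([x,y,ZC],Q(AC),.3); movel([x,y,.008+g],None,.15)
    move_gripper(0,35); print(n,"gap",read_finger_gap(),"F",read_grasp_force(),"ft",np.round(read_ft_force(),1),read_time_s())
    movel([x,y,ZC],None,.15); print("lifted",read_finger_gap(),np.round(read_ft_force(),2))
def place(n):
    _,g,(x,y)=OBJ[n]
    movel([x,y,ZC],Q(AH),.25); movel([x,y,.014+g+.03],None,.2); movel([x,y,.014+g+.0015],None,.06)
    print("down",np.round(read_eef_pos(),4),np.round(read_ft_force(),1),read_finger_gap())
    move_gripper(.068); pause(.2); movel([x,y,ZC],None,.2); print(read_time_s())
E
python3 - <<'E'
from h import *
for n,(c,g,h) in OBJ.items():
    for P,a in ((c,AC),(h,AH)):
        for z in (ZC,.012+g): 
            r=inverse_kinematics([*P,z],Q(a)); print(n,z,None if r is None else np.round(r,2))
pick("blue")
cv2.imwrite("pics/g1.png",read_camera("scene")[140:300,120:360,::-1])
E
```

```text
blue 0.275 [ 0.06  0.36 -0.88  1.71  0.29  1.22 -2.36]
blue 0.091 [-0.05  0.57 -0.76  1.85  0.49  0.91 -2.5 ]
blue 0.275 [ 0.84  0.32 -0.91  1.75  0.27  1.2  -1.75]
blue 0.091 [ 0.79  0.59 -0.88  1.89  0.57  0.93 -1.98]
green 0.275 [-0.01  0.57 -0.82  1.44  0.42  1.32 -2.31]
green 0.079 [-0.07  0.75 -0.71  1.58  0.55  1.02 -2.41]
green 0.275 [ 0.58  0.58 -0.77  1.4   0.4   1.32 -1.81]
green 0.079 [ 0.52  0.75 -0.65  1.55  0.51  1.02 -1.88]
black 0.275 [ 0.03  0.46 -0.85  1.58  0.36  1.26 -2.34]
black 0.08399999999999999 [-0.06  0.66 -0.73  1.72  0.52  0.96 -2.45]
black 0.275 [ 0.91  0.14 -0.88  1.9   0.12  1.15 -1.62]
black 0.08399999999999999 [ 0.82  0.46 -0.86  2.06  0.48  0.82 -1.92]
white 0.275 [ 0.11  0.24 -0.93  1.82  0.21  1.18 -2.36]
white 0.081 [-0.06  0.51 -0.79  1.98  0.48  0.84 -2.57]
white 0.275 [ 0.71  0.46 -0.85  1.58  0.36  1.26 -1.8 ]
white 0.081 [ 0.64  0.68 -0.76  1.73  0.55  0.96 -1.94]
blue gap 0.051387276294802 F 36.79211676120758 ft [-0.5 -1.   5.1] 9.8
lifted 0.051295162423169005 [ 0.16  0.3  -2.54]
```

View pics/g1.png

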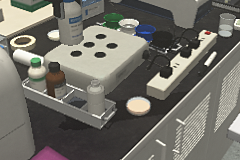

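Blue bottle hangs upright in the gripper (crop col 70, row 25); the others stand undisturbed.

```bash
python3 - <<'E'
from h import *
place("blue")
movel([.50,.05,.36],Q(.1),.3); p=camera_params("wrist"); im=read_camera("wrist")
cv2.imwrite("pics/g2.png",cv2.resize(im[:240,:,::-1],None,fx=1.5,fy=1.5))
for n,z in (("bottle_blue",.014),("holder_blue",.008),("bottle_green",.008),("bottle_black",.008),("vial_white",.008)):
    print(n,[(round(d["confidence"],2),ray(p,d["at"],z)[:2].round(4).tolist()) for d in tip_of("wrist",n)[:2]])
E
```

```text
down [ 0.5566 -0.0822  0.0942] [-1.7 -0.8  0.7] 0.05139748200796909
16.1417
bottle_blue [(0.34, [0.3704, 0.2186])]
holder_blue [(0.78, [0.5584, -0.0806]), (0.24, [0.6262, -0.0844])]
bottle_green [(0.82, [0.6058, 0.3339])]
bottle_black [(0.62, [0.5387, 0.3291])]
vial_white [(0.66, [0.4242, 0.317])]
```

View pics/g2.png

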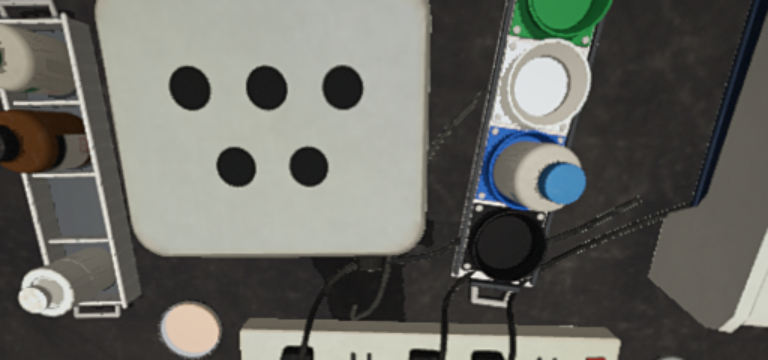

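Blue stands in the blue holder (cap at about 562,183), leaning only with perspective. Now the rest.

```bash
sed -i 's/(.600,.336)/(.602,.336)/' h.py; python3 - <<'E'
from h import *
for n in ("black","green","white"):
    pick(n)
    if not .03<read_finger_gap()<.06: print("STOP"); break
    place(n)
movel([.50,.05,.36],Q(.1),.3); im=read_camera("wrist"); s=read_camera("scene")
cv2.imwrite("pics/g3.png",np.vstack([cv2.resize(im[:240,:,::-1],None,fx=1.25,fy=1.25),cv2.resize(s[100:280,150:534//1][:, :362,::-1],(640,300))]))
print(read_time_s())
E
```

```text
black gap 0.046853984551141675 F 36.33988916873932 ft [0.1 0.1 4. ] 20.25
lifted 0.047403209571065454 [-0.16  0.24 -1.56]
down [ 0.4864 -0.0795  0.0873] [-2.8 -0.5  3.6] 0.04757289085717911
26.6833
green gap 0.04516358793898105 F 35.813995599746704 ft [-0.6  0.3  3. ] 30.275
lifted 0.04528856272538803 [ 0.33 -0.44 -3.43]
down [ 0.6965 -0.0872  0.0821] [ 0.6 -1.  -1.7] 0.04519337410222716
36.9
white gap 0.0413972705759598 F 35.41951239109039 ft [-0.5 -1.7  4.9] 40.7
lifted 0.041126803308611584 [ 0.65  0.93 -1.6 ]
down [ 0.6273 -0.0845  0.0842] [ 1.  -0.5 -1.6] 0.04110888036226238
47.3833
48.3083
```

View pics/g3.png

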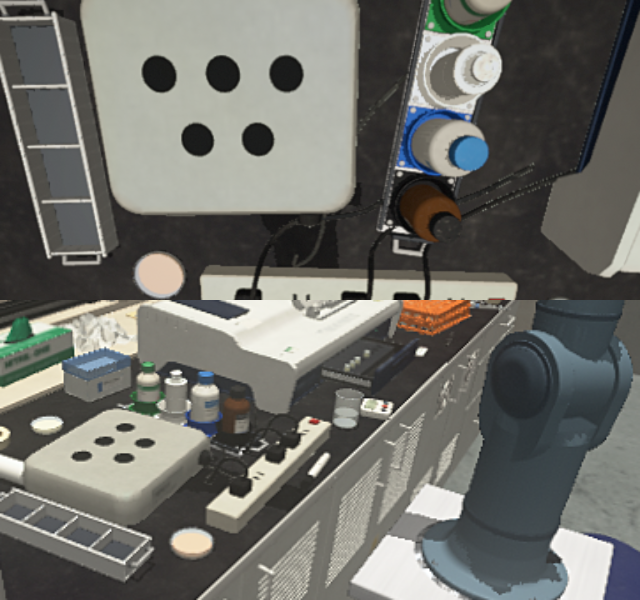

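All four are in their holders; black showed a contact force on the way down, so I check seating with projected expected outlines.

```bash
python3 - <<'E'
from h import *
movel([.60,.07,.26],Q(.0),.3); pause(.3)
p=camera_params("wrist"); im=np.ascontiguousarray(read_camera("wrist")[:,:,::-1])
big=cv2.resize(im,None,fx=3,fy=3,interpolation=cv2.INTER_CUBIC)
t=np.linspace(0,6.3,80)
for n,(H,cr,br,sh) in {"blue":(.115,None,.026,.08),"green":(.098,None,.023,.07),"black":(.105,None,.024,.075),"white":(.098,.010,.021,.079)}.items():
    c=OBJ[n][2]
    for r,z,col in ((cr or .014,H+.014,(0,0,255)),(br,sh+.014,(0,255,255)),(.032,.038,(255,0,255))):
        P=proj(p,np.c_[c[0]+r*np.cos(t),c[1]+r*np.sin(t),0*t+z]); cv2.polylines(big,[np.int32(P*3+1)],False,col,1)
P=proj(p,[[*o[2],.1] for o in OBJ.values()]); lo=np.maximum(P.min(0)-45,0).astype(int)*3; hi=(P.max(0)+45).astype(int)*3
o=big[lo[1]:hi[1],lo[0]:hi[0]]; print(o.shape,lo,hi); s=min(800/o.shape[1],600/o.shape[0]); cv2.imwrite("pics/g4.png",cv2.resize(o,None,fx=s,fy=s) if s<1 else o)
E
```

```text
(939, 408, 3) [1056   57] [1464  996]
```

View pics/g4.png

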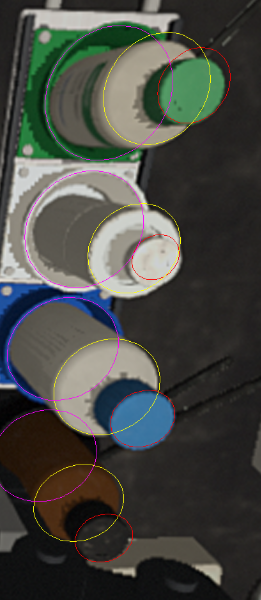

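The outlines expected for fully seated items match all four caps and shoulders (green, white, blue and black, top to bottom). No bottle slipped in the grip, and each reached its commanded depth.

```bash
python3 - <<'E'
from h import *
movel([.55,.10,.36],None,.3); pause(.3); print(read_time_s()); print(sign_off())
E
```

```text
50.1167
the job is handed in; nothing more can be done
None
```

I put all three bottles and the sleeved vial in the holders matching their cap colours and handed the job in at about 50 s. Camera checks showed them upright and seated; the judge's verdict was not reported.

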